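# Clamp a milk sample cup on the shaker with its cam-locked stop

## Task

Mix the next milk sample: stand the lidded sample cup from the worktop upright in the empty front lane of the shaker, against the fixed V jaw. Slide the stop up so that the cup is held snugly between both jaws, then flip the stop's cam lever fully down to lock it. Leave the cup already clamped in the rear lane, the brown dropper bottle and the small carton where they are.

Things in the scene. Friction and masses are not known exactly. Their poses are not given: they have to be found in the camera images.
- cup_centre (a point): Centre of the loose sample cup to be clamped (on the axis, 29 mm above its base; z axis up along the cup). Round, 58 mm tall; the white wall widens evenly from 42 mm diameter at the base to 52 mm at 49 mm up; closed lid 55 mm across from 50 to 58 mm up. About 80 g. Starts upright on the worktop.
- fixed_jaw (a point): Bottom of the fixed jaw's V, centred on the front lane at the height of the rail's top, on which the cup stands. x: across the lane, away from the shaker's front panel; y: along the lane, from the sliding stop to the fixed jaw; z up. Jaws: shallow 140 degree V, 31 mm wide, 26 mm high, wings 5 mm deep. A seated cup's axis is 25 mm from the V bottom (at y = -25 mm).
- stop_face (a point): Bottom of the V of the front lane's sliding stop, at the rail's top, facing the fixed jaw (axes as fixed_jaw). Behind it (-y) the aluminium stop is 34 mm wide, 22 mm high, with a black push plate at its tail, 58 mm behind. With the cup held snugly, stop_face is 50 mm from fixed_jaw.
- push_plate (a point): Centre of the rear face of the stop's black push plate (30 mm wide in x, 28 mm high, this point 14 mm above the rail's top; axes as fixed_jaw). Push it towards +y. The plate is 6 mm thick; over 35 mm of free rail lie behind it.
- stop (a joint): Travel of the sliding stop along the rail, m: 0 = farthest back, 0.080 = farthest towards the fixed jaw; about 0.062 when it holds the cup. It starts between 0 and 0.03. Unlocked it takes 1 to 3 N to slide and stays where it is left; locked it holds over 15 N.
- lever_pivot (a point): Pivot axis of the front lane's cam lever, between the stop's two cheeks, 23 mm behind stop_face and 9 mm above the rail's top. This frame turns with the lever: y along the rail (the pivot axis), z from the pivot out along the lever.
- lever_tip (a point): End of that lever, 56 mm from its pivot. Lever: steel bar 7 mm thick, 11 mm wide, its last 24 mm a black grip 10 mm thick and 16 mm wide (width along the rail).
- cam_lever (a joint): Cam lever angle, rad: 0 = upright (unlocked), grows as it folds over the shaker's front (fixed_jaw's -x) and down; 1.45 = end stop, almost level, locked. Starts at 0 to 0.25. Turns freely to 0.4; from there the cam bites on the rail and it needs 3 to 10 N at the grip; it stays where it is left, and past 1.3 it is over centre.
- rear_cup_centre (a point): Centre of the identical cup already clamped in the rear lane, 104 mm behind the front lane (+x), 29 mm above its base. Leave it.
- rear_lever (a joint): Lever of the rear lane's stop, folded over the rear: 1.45 = locked. Leave it.
- dropper_centre (a point): Centre of a small brown glass bottle (35 mm wide, 85 mm tall) on the worktop. Leave it.
- carton_centre (a point): Centre of a small flat carton (40 x 60 mm, 22 mm high) lying on the worktop. Leave it.
Things that resemble listed ones, but are neither listed nor needed, are in the scene too. What is shaped like the part that bears cup_centre but pink or purple is not meant.

How it is judged:
By the outcome, as a careful person would: the job done as asked, in the order asked, and still so for the second after the job is handed in, with the robot touching nothing.
It also fails if it takes over 54 s, if anything falls off the work surface, if the arm or the gripper's body presses on something with over 40 N, if the wrist force passes 120 N, or if a joint passes its speed limit or range.

## Robot

A 6-joint arm with a two-finger parallel gripper is mounted at the origin on a cart in front of the work surface, level with it; the furniture and walls round the work are solid. World frame = base frame: x ahead of the robot, y to its left, z up, the work surface at z = 0. Lengths are in m, angles in rad, forces in N, time in s.
With the tool pointing down it reaches from about 0.225 to 0.875 m from the base axis. Payload 3.4 kg.
Tool frame: the origin (TCP) lies at the very end of the fingers, on their centre line; the grasp point (between the pads) lies 19 mm behind it; z points along the fingers, y is the direction in which the jaws open and shut (so a half turn about z gives the same grasp; the last joint's range is limited). The gripper opens to 85 mm and grips with 20 to 120 N. Pads are 22 mm wide; open, the fingers measure 114 mm over their backs; the gripper's body (76 mm by 85 mm) begins 54 mm behind the grasp point. The pads swing forward as they close: fully open they stand 13 mm farther back than shut.
Start: joints at [-1.34, 0.276, 1.505, -0, 1.361, -0.121], TCP at [0.198, -0.54, 0.231] pointing down, gripper open.
Joint ranges: [-2.89, 2.89], [-0.75, 2.08], [0.22, 2.7], [-1.18, 4.32], [0.11, 2.71], [-2.7, 2.7]. Speed limits (rad/s): [2.57, 2.57, 3.14, 3.14, 3.14, 3.14].

## Interface

Orientations are given as a unit quaternion [w, x, y, z].
In Python, from rig import telemetry, optics, order gives the robot as it stands.
- The arm moves only by the shell command python3 -m creep 'ROWS' [FORCE]. ROWS is a JSON object of lists of equal length, an entry for each row: "slide": the shift along the world's x, y, z normalised to -1 to 1, where 1 is 0.15 m, a list of three; "twist": the turn, a rotation vector about the world's x, y, z normalised to -1 to 1, where 1 is 360 degrees, a list of three; "fingers": the gripper's target within -1 to 1 (fully open at 1, half-way at 0, shut at -1). A call has 1 to 20 rows; each row is the pose to reach, as a shift and turn from the pose commanded when the call began, turning the shorter way round; what a row does not reach only later rows make up. A row lasts 1/10 s, in which the tool goes at most 50 mm and 8.59 degrees, less where a joint would pass 70% of its speed; a pose out of reach is approached as far as the arm can. A call with a number of a shift or a turn outside -1 to 1 is refused whole. A call with a gripper value outside its range is refused whole. The fingers move at their own pace and stop on an object; FORCE is the grip in N (left out, the last holds). Time passes only in rows, so rows that repeat a pose let the fingers close. It gives the time, the measured TCP pose, the force and the opening at its end, in the units of the state.
- telemetry.get_state(): the state, without advancing time (a new reading comes with each control period).
- optics.get_image(name): name is "scene" or "top"; returns a dict with "img" (420x560x3 uint8, blue, green, red), "depth" (420x560 float32, m along the optical axis (not along the pixel's ray), 0 where there is no reading), "fovy" (degrees; the focal length in pixels is half the picture's height over the tangent of half this angle, whatever the lens; pixels are square), "cx", "cy" (the principal point, pixels), "world_from_camera" (4x4, takes a point from camera to world coordinates). Camera axes: x right, y down, z forward; pixel columns grow to the right and rows downward; lengths in m; the calibration is good to about 2 mm. A picture is of the moment at which its call begins.
- order.sign_off(): hands the job in, once; it reports no verdict.
The state is a dict: "clock": time; "qpos": joint angles; "qd": joint speeds; "effort": joint torques, N m; "position": TCP position; "ee_rot": TCP orientation; "contact_force": force on the tool from outside, world axes, zero at the start; "moment": the same for the moment, N m; "width": finger opening in m.
Only numpy, scipy, OpenCV 4.12 (cv2) and the standard library are available. Lean on these libraries where they do the work, as an engineer would, in place of code of your own. Each camera call takes 0.05 s, during which the arm holds its last target.

## Working session

There is one attempt and no reset: what is moved stays moved. The work goes in short steps, Python scripts to look and compute and a shell command to move; the robot and the scene stay as the last step left them, time stands still between calls to the robot, and variables do not carry over. Pictures are saved under pics/ and viewed, and the job is handed in when it is done.

```bash
ls; mkdir -p pics
python3 - <<'E'
from rig import telemetry, optics
import cv2,numpy as np
for n in ("scene","top"):
    d=optics.get_image(n); cv2.imwrite(f"pics/{n}0.png",d["img"]); np.savez(f"/tmp/{n}0.npz",**d)
    print(n,d["fovy"],d["cx"],d["cy"],np.round(d["world_from_camera"],3).tolist())
s=telemetry.get_state();print(s)
E
```

```text
pics
scene 55.422773826712785 281.09686665614646 209.57328124603978 [[0.998, 0.037, -0.046, 0.624], [0.058, -0.465, 0.883, -1.157], [0.011, -0.884, -0.467, 0.675], [0.0, 0.0, 0.0, 1.0]]
top 46.09766667117019 278.8936657882498 206.56103602789105 [[0.014, -0.991, 0.135, 0.381], [-1.0, -0.013, 0.009, -0.067], [-0.007, -0.135, -0.991, 1.636], [0.0, 0.0, 0.0, 1.0]]
{'clock': 0.1, 'qpos': array([-1.33998449e+00,  2.76515277e-01,  1.50599872e+00,  1.06167115e-06,
        1.36070233e+00, -1.21011545e-01]), 'qd': array([-0.00044831, -0.00352022, -0.00416954, -0.00097777,  0.0002201 ,
        0.001106  ]), 'effort': array([ 1.90395542e-03, -4.17699480e+01, -2.46404386e+01, -3.33443370e-05,
        5.67815179e-03,  3.25633344e-06]), 'position': array([ 0.19803187, -0.53932339,  0.23053872]), 'ee_rot': array([-8.10640742e-04,  9.84567092e-01,  1.75005665e-01, -4.40292055e-05]), 'contact_force': array([-0.73718741,  0.47785825,  0.35228752]), 'moment': array([-0.01317736,  0.00519692,  0.00402721]), 'width': 0.08556792135898106}
```

View pics/scene0.png

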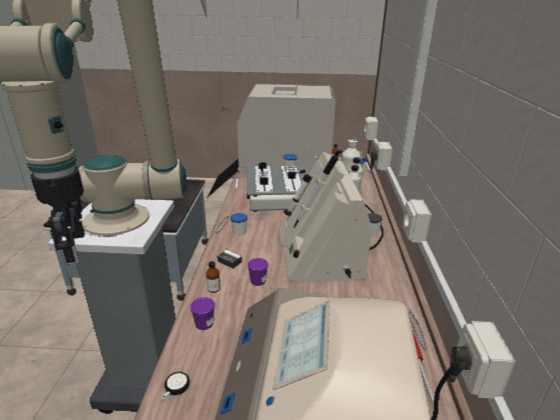

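View pics/top0.png

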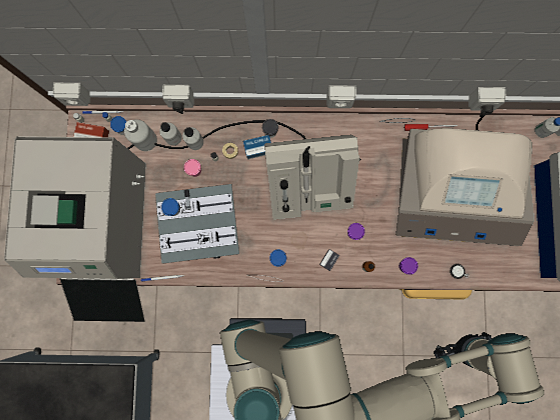

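The loose blue-lid cup is at top (278,257). The shaker is around (197,222), with the rear cup at (171,207) and the empty front lane at row ~240. The purple and pink cups are decoys. Next I'll zoom in.

```bash
cat > h.py <<'E'
import numpy as np,cv2
def load(f): return dict(np.load(f))
def f_(d): return 210/np.tan(np.radians(float(d["fovy"]))/2)
def ray(d,u,v):
    T=d["world_from_camera"];f=f_(d)
    r=T[:3,:3]@np.array([(u-d["cx"])/f,(v-d["cy"])/f,1.]);return T[:3,3],r
def plane(d,u,v,z):
    o,r=ray(d,u,v);return o+r*(z-o[2])/r[2]
def dep(d,u,v):
    o,r=ray(d,u,v);return o+r*float(d["depth"][int(round(v)),int(round(u))])
def cloud(d):
    v,u=np.mgrid[0:420,0:560];f=f_(d);D=d["depth"];T=d["world_from_camera"]
    P=np.stack([(u-d["cx"])/f*D,(v-d["cy"])/f*D,D],-1);return P@T[:3,:3].T+T[:3,3]
def proj(d,p):
    T=d["world_from_camera"];q=T[:3,:3].T@(np.array(p)-T[:3,3]);f=f_(d);return q[:2]/q[2]*f+[d["cx"],d["cy"]]
E
python3 - <<'E'
from h import *
t=load("/tmp/top0.npz");s=load("/tmp/scene0.npz")
cv2.imwrite("pics/topz.png",cv2.resize(t["img"][175:275,145:250],None,fx=6,fy=6,interpolation=cv2.INTER_CUBIC)[:600,:800])
cv2.imwrite("pics/scz.png",cv2.resize(s["img"][145:245,225:325],None,fx=6,fy=6,interpolation=cv2.INTER_CUBIC))
E
```

```text
(no output)
```

View pics/topz.png

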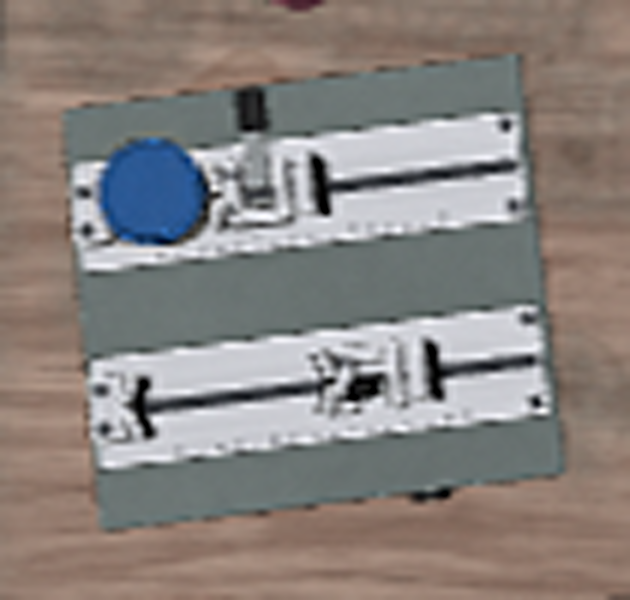

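View pics/scz.png

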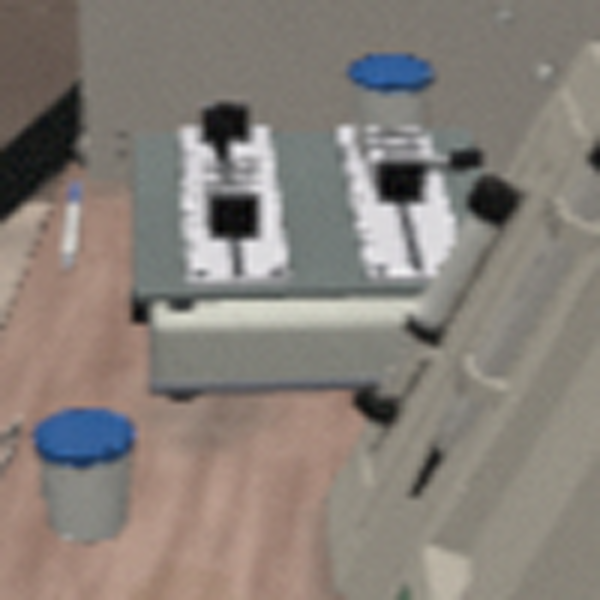

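Top zoom (6x, offset 145,175): the front lane runs from V jaw ~(140,405) to stop V ~(325,385), with the lever upright at ~(365,385) and the push plate at ~(432,368). +y is to the left. Now the measurements.

Run:
```python
from h import *
t=load("/tmp/top0.npz");s=load("/tmp/scene0.npz")
C=cloud(t);im=t["img"].astype(int)
# zoom->px
def z2(u,v): return 145+(u+.5)/6-.5,175+(v+.5)/6-.5
for n,p in dict(rail1=(250,425),rail2=(480,395),railrear=(420,170),top=(300,290)).items():
    u,v=z2(*p);print(n,np.round(dep(t,u,v),4))
reg=C[178:262,148:245,2]; h,e=np.histogram(reg,bins=np.arange(0.05,.2,.002))
print([(round(a,3),int(n)) for a,n in zip(e,h) if n>20])
# rail masks
white=(im.min(2)>185); white[:178]=0;white[262:]=0;white[:,:150]=0;white[:,245:]=0
n,l,st,ce=cv2.connectedComponentsWithStats(cv2.morphologyEx(white.astype(np.uint8),cv2.MORPH_CLOSE,np.ones((5,5))))
for i in range(1,n):
    if st[i,4]>200:
        zs=np.median(C[(l==i)][:,2]); pts=np.argwhere(l==i)[:,::-1].astype(np.float32)
        r=cv2.minAreaRect(pts);print(st[i],r,zs)
        for q in cv2.boxPoints(r): print(np.round(plane(t,q[0],q[1],zs),4))
# blue cups
hsv=cv2.cvtColor(t["img"],cv2.COLOR_BGR2HSV)
b=cv2.inRange(hsv,(100,120,60),(120,255,255));n,l,st,ce=cv2.connectedComponentsWithStats(b)
for i in range(1,n):
    if st[i,4]>100: print(st[i],ce[i],np.median(C[l==i],0),plane(t,*ce[i],.058))
hs=cv2.cvtColor(s["img"],cv2.COLOR_BGR2HSV)
b=cv2.inRange(hs,(100,120,60),(120,255,255));n,l,st,ce=cv2.connectedComponentsWithStats(b)
for i in range(1,n):
    if st[i,4]>60: print('scene',st[i],ce[i],plane(s,*ce[i],.056))
```

```text
rail1 [0.4653 0.2372 0.0844]
rail2 [0.4826 0.1169 0.0859]
railrear [0.6014 0.1523 0.0847]
top [0.5371 0.2144 0.08  ]
[(np.float64(0.072), 31), (np.float64(0.074), 104), (np.float64(0.076), 231), (np.float64(0.078), 445), (np.float64(0.08), 713), (np.float64(0.082), 728), (np.float64(0.084), 762), (np.float64(0.086), 687), (np.float64(0.088), 491), (np.float64(0.09), 268), (np.float64(0.092), 119), (np.float64(0.094), 61), (np.float64(0.096), 33), (np.float64(0.098), 37), (np.float64(0.1), 34), (np.float64(0.102), 61), (np.float64(0.104), 76), (np.float64(0.106), 73), (np.float64(0.108), 70), (np.float64(0.11), 60), (np.float64(0.112), 33), (np.float64(0.114), 39), (np.float64(0.138), 25), (np.float64(0.14), 39), (np.float64(0.142), 70), (np.float64(0.144), 51), (np.float64(0.146), 41), (np.float64(0.148), 25)]
[157 194  75  26 973] ((193.81520080566406, 206.56655883789062), (17.552345275878906, 74.89349365234375), 82.99872589111328) 0.08864388474243534
[0.6    0.3393 0.0886]
[0.6324 0.1039 0.0886]
[0.5766 0.0956 0.0886]
[0.5445 0.3298 0.0886]
[ 160  226   76   27 1318] ((197.06900024
[... 467 characters left out ...]
0249  206.51452282] [0.5796044  0.28080662 0.14341056] [0.59154181 0.30049312 0.058     ]
[270 249  16  17 213] [277.64788732 257.50234742] [ 0.43127276 -0.05121085  0.05659974] [ 0.43232955 -0.05041067  0.058     ]
[ 37 268  33   4 108] [ 53.5462963 269.4537037] [0.38386988 0.55447803 0.28926684] [0.38459331 0.66231567 0.058     ]
scene [283 154  13   6  64] [289.46875 156.625  ] [0.57012602 0.51773285 0.056     ]
scene [231 214  16   9 116] [238.42241379 217.60344828] [ 0.43010028 -0.05211503  0.056     ]
scene [241 328  11  16  87] [246.22988506 335.57471264] [ 0.52299039 -0.5508567   0.056     ]
scene [221 393  14  21 145] [227.50344828 403.17931034] [ 0.51193795 -0.70848482  0.056     ]
```

Run:
```python
from h import *
t=load("/tmp/top0.npz");s=load("/tmp/scene0.npz")
C=cloud(t);Cs=cloud(s)
def z2(u,v): return 145+(u+.5)/6-.5,175+(v+.5)/6-.5
def s2(u,v): return 225+(u+.5)/6-.5,145+(v+.5)/6-.5
Z=.0855
rl=[plane(t,u,v,Z) for u,v in [(193.8152,206.5666),(197.069,239.0617)]]
print('railcentres',np.round(rl,4), np.linalg.norm((rl[0]-rl[1])[:2]))
# yaw
def rect(c,w,h,a):return None
p=[plane(t,*q,Z)[:2] for q in cv2.boxPoints(((197.069,239.0617),(17.866,75.52),82.9987))]
d=(p[0]-p[1]);yaw=np.degrees(np.arctan2(-d[0],d[1]));print('yaw',yaw)
a=np.radians(yaw);xf=np.array([np.cos(a),np.sin(a)]);yf=np.array([-np.sin(a),np.cos(a)])
rear=plane(t,169.834,206.5145,Z+.058)[:2];print('rear',rear)
tg=rear-.104*xf;print('target from rear',tg,'offset from lane line',(tg-rl[1][:2])@xf)
tg2=rl[1][:2]+yf*((tg-rl[1][:2])@yf);print(tg2)
V=tg+.025*yf
def loc(p):q=np.array(p)[:2]-V;return np.round(1e3*np.array([q@xf,q@yf]),1)
print('V top corners (exp y -5, x+-15)',[loc(plane(t,*z2(*q),Z+.026)) for q in [(145,378),(148,437),(137,405)]])
print('plate top',[loc(plane(t,*z2(*q),Z+.028)) for q in [(424,340),(440,400),(438,370),(425,370)]])
print('stopV',[loc(plane(t,*z2(*q),Z+.024)) for q in [(325,385),(312,355),(318,405)]])
print('levertip',[loc(plane(t,*z2(*q),Z+.062)) for q in [(365,388),(370,375)]])
print('scene plate rear c',loc(plane(s,*s2(234,216),Z+.014)),'rear plate',loc(plane(s,*s2(401,183),Z+.014)))
print('scene lever tip',loc(plane(s,*s2(225,120),Z+.058)))
for z0 in (.15,.25):
  m=(C[...,2]>z0)&(C[...,2]<.6)&(C[...,1]>0)&(C[...,1]<.6)&(C[...,0]>.3)&(C[...,0]<.8)
  print(z0,m.sum(), C[m][:,1].min() if m.sum() else None,np.percentile(C[m][:,1],[1,5,20]),C[m].max(0))
# cloud points in lane frame: plate and stop tops
for nm,CC in(('t',C),('s',Cs)):
  L=np.stack([(CC[...,:2]-V)@xf,(CC[...,:2]-V)@yf,CC[...,2]-Z],-1)*1e3
  m=(abs(L[...,0])<25)&(L[...,1]>-190)&(L[...,1]<-40)&(L[...,2]>12)&(L[...,2]<90)
  for r in L[m][np.argsort(L[m][:,1])][::3]: print(nm,np.round(r).astype(int),end=' ')
  print()
```

```text
railcentres [[0.5887 0.2178 0.0855]
 [0.4857 0.2037 0.0855]] 0.10399475062313138
yaw 7.80175270861807
rear [0.58011766 0.28060142]
target from rear [0.47708031 0.26648385] offset from lane line 1.5678954997721428e-05
[0.47706478 0.26648172]
V top corners (exp y -5, x+-15) [array([12.9, -5.9]), array([-17.5,  -4.7]), array([-0.5, -0.6])]
plate top [array([  14.6, -151.3]), array([ -17.2, -156.2]), array([  -1.7, -156.8]), array([  -0.8, -150.2])]
stopV [array([ -1.9, -97.6]), array([ 14.4, -92.4]), array([-11.7, -92.9])]
levertip [array([  -9.3, -123.5]), array([  -3.1, -126.7])]
scene plate rear c [  -1.9 -145. ] rear plate [ 102.5 -100.1]
scene lever tip [  -5.2 -101.6]
0.15 12931 0.16444874795641218 [0.39911855 0.40007847 0.40202402] [0.74642277 0.59999406 0.34667425]
0.25 11333 0.39724090833295717 [0.39929173 0.4004814  0.41801932] [0.74642277 0.59999406 0.34667425]
t [ -12 -155   14] t [ -10 -154   30] t [   7 -154   14] t [   9 -153   27] t [  -7 -152   32] t [  -3 -152   27] t [   9 -150   31] t [   3 -149   29] t [ -11 -146   15] t [   6 -138   13] t [   2 -136   23] t [  -4 -
[... 857 characters left out ...]
29] s [  13 -157   13] s [ -15 -156   21] s [  -4 -156   25] s [  13 -156   17] s [  10 -155   13] s [ -15 -154   13] s [   6 -154   24] s [   6 -153   16] s [ -15 -153   16] s [  -8 -153   20] s [   3 -151   30] s [   0 -151   30] s [  14 -149   29] s [   0 -130   25] s [  -7 -130   33] s [ -13 -129   63] s [ -10 -128   59] s [  -7 -127   28] s [  -3 -127   51] s [  -7 -127   43] s [  -6 -126   58] s [  -3 -123   26] s [ -13 -121   68] s [  12 -119   20] s [   8 -115   27] s [   5 -114   19] s [   8 -113   22] s [  12 -112   21] s [  16 -111   21] s [   5 -109   20] s [ -17 -109   13] s [ -17 -106   16] s [   1 -105   26] s [   5 -103   26] s [   9 -100   28] s [ 16 -99  24] s [ 13 -92  21]
```

Everything agrees:
- Rail top z is 0.0855 and yaw is 7.8°.
- The rear-cup offset lands on the lane centreline.
- Target cup axis is (0.477, 0.2665).
- Stop face is about -97 mm and the plate rear about -155.5 mm.
- The lever leans about 0.17 rad.
- The loose cup is at (0.431, -0.0515).

Next I move toward the cup.

```bash
python3 -m creep '{"slide":[[0.13,0.27,0],[0.26,0.54,0],[0.389,0.813,0]],"twist":[[0,0,0.018],[0,0,0.036],[0,0,0.054]],"fingers":[1,1,1]}' 40
python3 -m creep '{"slide":[[0.13,0.27,0],[0.26,0.54,0],[0.389,0.813,0]],"twist":[[0,0,0.018],[0,0,0.036],[0,0,0.054]],"fingers":[1,1,1]}'
python3 -m creep '{"slide":[[0.13,0.27,0],[0.26,0.54,0],[0.389,0.813,0]],"twist":[[0,0,0.018],[0,0,0.036],[0,0,0.054]],"fingers":[1,1,1]}'
python3 -m creep '{"slide":[[0.13,0.27,0],[0.26,0.54,0],[0.389,0.813,0],[0.389,0.813,0],[0.389,0.813,0]],"twist":[[0,0,0.018],[0,0,0.036],[0,0,0.054],[0,0,0.054],[0,0,0.054]],"fingers":[1,1,1,1,1]}'
```

```text
clock: 0.4
position: [0.2567, -0.4164, 0.2306]
ee_rot: [-0.001, 0.94, 0.34, 0.0]
contact_force: [0.4, 0.3, 0.1]
width: 0.0854
clock: 0.7
position: [0.3151, -0.294, 0.231]
ee_rot: [-0.0, 0.869, 0.494, 0.0]
contact_force: [1.2, 0.4, 0.7]
width: 0.0858
clock: 1.0
position: [0.3734, -0.1722, 0.2312]
ee_rot: [0.0, 0.773, 0.634, 0.0]
contact_force: [0.6, -0.6, 0.1]
width: 0.0849
clock: 1.5
position: [0.4314, -0.0511, 0.231]
ee_rot: [-0.0, 0.656, 0.755, -0.0]
contact_force: [0.1, -0.1, 0.3]
width: 0.0857
```

```bash
python3 -m creep '{"slide":[[0,0,-0.3],[0,0,-0.6],[0,0,-0.9],[0,0,-0.9]],"twist":[[0,0,0],[0,0,0],[0,0,0],[0,0,0]],"fingers":[1,1,1,1]}'
python3 -m creep '{"slide":[[0,0,-0.15],[0,0,-0.3],[0,0,-0.453],[0,0,-0.453],[0,0,-0.453]],"twist":[[0,0,0],[0,0,0],[0,0,0],[0,0,0],[0,0,0]],"fingers":[1,1,1,1,1]}'
python3 - <<'E'
from h import *
from rig import optics
for n in("scene","top"):
    d=optics.get_image(n);np.savez(f"/tmp/{n}1.npz",**d)
    c=d["img"][165:265,185:285] if n=="scene" else d["img"][205:305,220:320]
    cv2.imwrite(f"pics/{n}1.png",cv2.resize(c,None,fx=5,fy=5,interpolation=cv2.INTER_CUBIC))
E
```

```text
clock: 1.9
position: [0.4259, -0.0521, 0.0918]
ee_rot: [-0.006, 0.658, 0.753, -0.003]
contact_force: [-1.1, 0.4, 0.3]
width: 0.0853
clock: 2.4
position: [0.4325, -0.0531, 0.0298]
ee_rot: [0.001, 0.657, 0.754, 0.0]
contact_force: [0.3, 0.1, 0.7]
width: 0.0856
```

View pics/scene1.png

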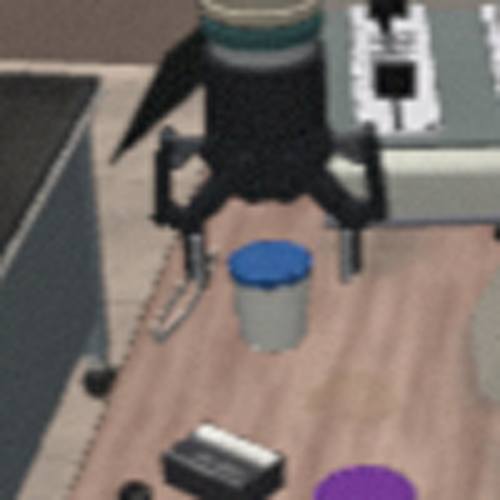

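The open fingers at (195,270) and (350,270) straddle the blue-lid cup at (270,290), centred. I'll close them.

```bash
python3 -m creep '{"slide":[[0,0,0],[0,0,0],[0,0,0],[0,0,0],[0,0,0],[0,0,0],[0,0,0],[0,0,0]],"twist":[[0,0,0],[0,0,0],[0,0,0],[0,0,0],[0,0,0],[0,0,0],[0,0,0],[0,0,0]],"fingers":[-1,-1,-1,-1,-1,-1,-1,-1]}' 40
python3 - <<'E'
from h import *
from rig import optics,telemetry
d=optics.get_image("scene")
cv2.imwrite(f"pics/scene2.png",cv2.resize(d["img"][165:265,185:285],None,fx=5,fy=5,interpolation=cv2.INTER_CUBIC))
E
```

```text
clock: 3.3
position: [0.4323, -0.0522, 0.0295]
ee_rot: [0.001, 0.656, 0.754, 0.0]
contact_force: [-1.4, -0.7, 8.1]
width: 0.0517
```

View pics/scene2.png

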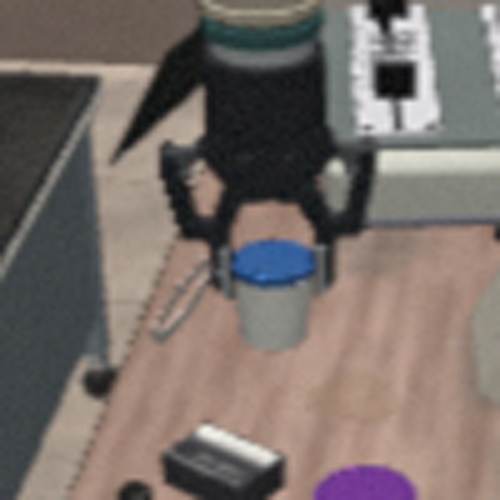

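```bash
python3 -m creep '{"slide":[[0,0,0.1],[0,0,0.2],[0,0,0.5],[0,0,0.8],[0,0,1],[0,0,1],[0,0,1]],"twist":[[0,0,0],[0,0,0],[0,0,0],[0,0,0],[0,0,0],[0,0,0],[0,0,0]],"fingers":[-1,-1,-1,-1,-1,-1,-1]}'
python3 - <<'E'
from h import *
from rig import optics,telemetry
print(telemetry.get_state()["contact_force"],telemetry.get_state()["width"])
d=optics.get_image("scene")
cv2.imwrite(f"pics/scene3.png",cv2.resize(d["img"][105:225,185:305],None,fx=5,fy=5,interpolation=cv2.INTER_CUBIC))
E
```

```text
clock: 4.05
position: [0.4314, -0.0519, 0.1787]
ee_rot: [0.001, 0.657, 0.754, 0.0]
contact_force: [-0.4, -0.6, -0.7]
width: 0.0517
[-0.41148259 -0.57694731 -0.66855829] 0.05168419408917644
```

View pics/scene3.png

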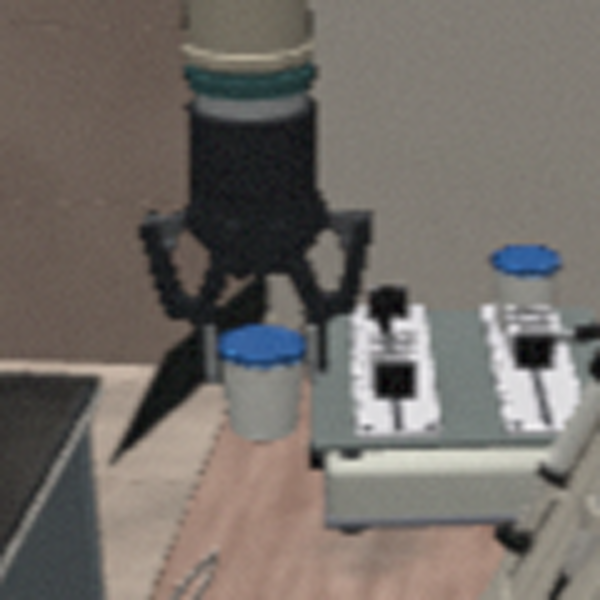

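The cup is held upright at (262,385). Next, carry it over the lane.

```bash
python3 -m creep '{"slide":[[0,0.05,0.1],[0.05,0.3,0.3],[0.105,0.6,0.35],[0.105,0.685,0.35]],"twist":[[0,0,0],[0,0,0],[0,0,0],[0,0,0]],"fingers":[-1,-1,-1,-1]}'
python3 -m creep '{"slide":[[0.035,0.22,0],[0.07,0.45,0],[0.105,0.685,0]],"twist":[[0,0,0],[0,0,0],[0,0,0]],"fingers":[-1,-1,-1]}'
python3 -m creep '{"slide":[[0.035,0.22,0],[0.07,0.45,0],[0.105,0.685,0],[0.105,0.685,0],[0.105,0.685,0]],"twist":[[0,0,0],[0,0,0],[0,0,0],[0,0,0],[0,0,0]],"fingers":[-1,-1,-1,-1,-1]}'
python3 - <<'E'
from h import *
from rig import optics,telemetry
d=optics.get_image("top")
hsv=cv2.cvtColor(d["img"],cv2.COLOR_BGR2HSV);b=cv2.inRange(hsv,(100,120,60),(120,255,255))
cv2.imwrite(f"pics/top4.png",cv2.resize(d["img"][160:280,130:280],None,fx=5,fy=5,interpolation=cv2.INTER_CUBIC))
E
```

```text
clock: 4.5
position: [0.4478, 0.054, 0.2305]
ee_rot: [-0.001, 0.656, 0.755, 0.001]
contact_force: [-0.4, -0.1, -1.0]
width: 0.0519
clock: 4.8
position: [0.4617, 0.154, 0.2286]
ee_rot: [-0.001, 0.657, 0.754, -0.002]
contact_force: [0.5, 0.2, -1.0]
width: 0.0517
clock: 5.3
position: [0.4776, 0.2558, 0.2285]
ee_rot: [-0.001, 0.656, 0.755, -0.003]
contact_force: [-0.2, -0.1, -0.5]
width: 0.0515
```

View pics/top4.png

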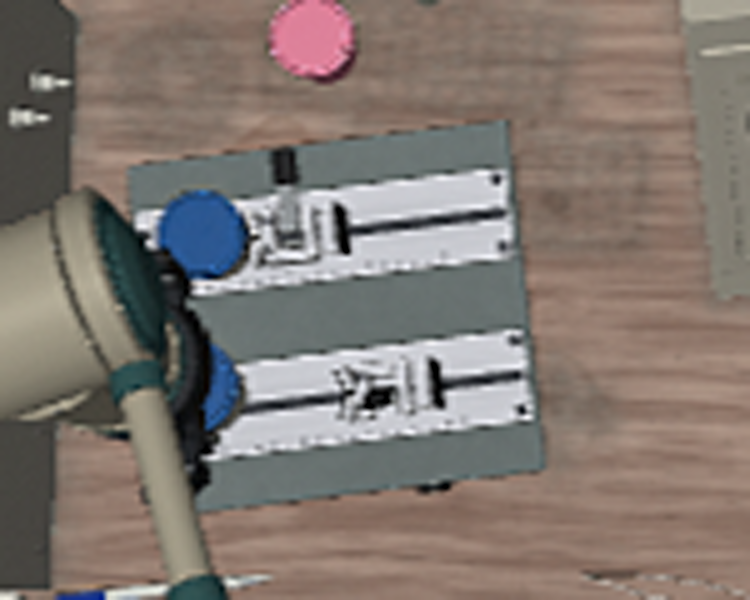

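Run:
```python
from h import *
from rig import optics,telemetry
d=optics.get_image("scene");t=optics.get_image("top")
cv2.imwrite(f"pics/scene4.png",cv2.resize(d["img"][0:240,60:360],None,fx=2.6,fy=2.5,interpolation=cv2.INTER_CUBIC))
C=cloud(t)
m=(C[...,1]>.3)&(C[...,2]>.25)&(C[...,0]>.2)&(C[...,0]<.8)
import sys
for y0 in np.arange(.3,.6,.04):
  for x0 in np.arange(.3,.8,.1):
    k=m&(abs(C[...,1]-y0)<.02)&(abs(C[...,0]-x0)<.05)
    print(round(float(np.median(C[k][:,2])),2) if k.sum()>5 else '-',end=' ')
  print(round(y0,2))
print(telemetry.get_state()['qpos'])
```

```text
- 0.63 0.63 - - 0.3
- - - - - 0.34
- 0.32 - 0.3 0.29 0.38
- 0.33 0.34 0.33 0.33 0.42
- 0.33 0.34 0.34 0.34 0.46
- 0.33 0.32 0.33 0.34 0.5
- 0.33 0.32 0.33 0.34 0.54
- 0.33 0.32 0.33 0.34 0.58
[ 3.61703202e-01  2.28173026e-01  1.57509308e+00 -7.44128248e-04
  1.34078686e+00  2.24685216e-01]
```

View pics/scene4.png

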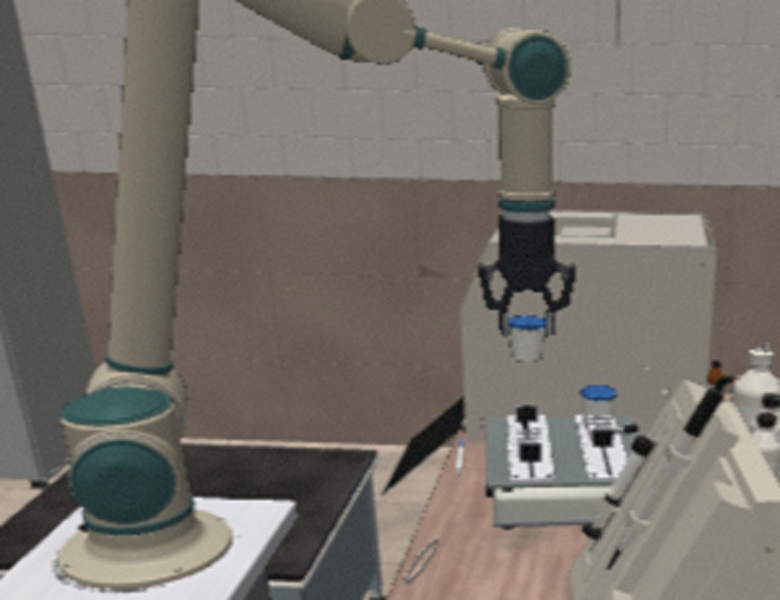

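The arm's forearm is high (z~0.63) and clear of the incubator box. The cup hangs upright above the front lane, so I descend.

```bash
python3 -m creep '{"slide":[[0,0,-0.2],[0,0,-0.45],[0,0,-0.65],[0,0,-0.71],[0,0,-0.71],[0,0,-0.71]],"twist":[[0,0,0],[0,0,0],[0,0,0],[0,0,0],[0,0,0],[0,0,0]],"fingers":[-1,-1,-1,-1,-1,-1]}'
python3 - <<'E'
from h import *
from rig import optics,telemetry
d=optics.get_image("scene")
cv2.imwrite(f"pics/scene5.png",cv2.resize(d["img"][105:225,205:325],None,fx=5,fy=5,interpolation=cv2.INTER_CUBIC))
print(telemetry.get_state()['position'])
E
```

```text
clock: 6.05
position: [0.4799, 0.2561, 0.1257]
ee_rot: [0.001, 0.657, 0.754, 0.001]
contact_force: [0.9, -0.5, -0.7]
width: 0.0516
[0.48019205 0.25637662 0.12613118]
```

View pics/scene5.png

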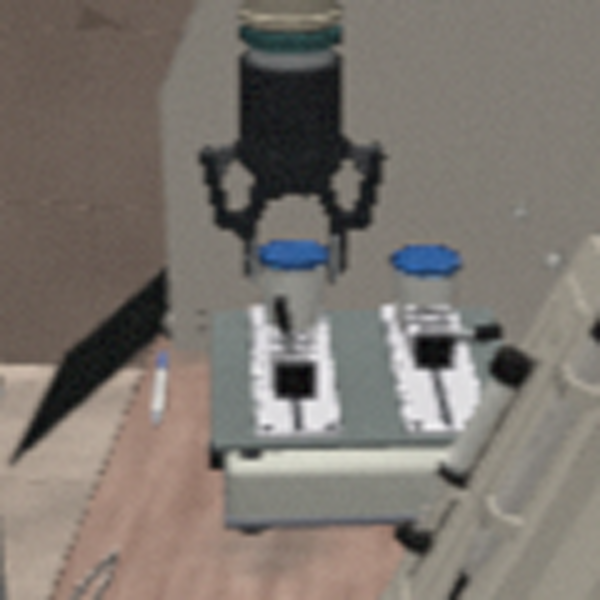

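```bash
python3 -m creep '{"slide":[[-0.01,0,-0.03],[-0.012,0.02,-0.053],[-0.015,0.04,-0.053],[-0.016,0.046,-0.053],[-0.016,0.046,-0.053]],"twist":[[0,0,0],[0,0,0],[0,0,0],[0,0,0],[0,0,0]],"fingers":[-1,-1,-1,-1,-1]}'
python3 -m creep '{"slide":[[-0.001,0.007,0],[-0.001,0.007,0]],"twist":[[0,0,0],[0,0,0]],"fingers":[-1,-1]}'
python3 -m creep '{"slide":[[-0.001,0.007,0],[-0.001,0.007,0]],"twist":[[0,0,0],[0,0,0]],"fingers":[-1,-1]}'
```

```text
clock: 6.6
position: [0.4765, 0.2635, 0.1166]
ee_rot: [0.0, 0.656, 0.754, 0.0]
contact_force: [0.2, 0.5, -0.3]
width: 0.0522
clock: 6.8
position: [0.4763, 0.2643, 0.1165]
ee_rot: [0.0, 0.657, 0.754, 0.0]
contact_force: [0.4, -0.7, -2.0]
width: 0.0516
clock: 7.0
position: [0.4761, 0.2653, 0.1164]
ee_rot: [0.0, 0.657, 0.754, 0.0]
contact_force: [-1.0, 0.5, -1.3]
width: 0.0517
```

```bash
python3 -m creep '{"slide":[[0.005,0.007,0],[0.005,0.007,0]],"twist":[[0,0,0],[0,0,0]],"fingers":[-1,-1]}'
python3 -m creep '{"slide":[[0,0.007,0],[0,0.007,0]],"twist":[[0,0,0],[0,0,0]],"fingers":[-1,-1]}'
python3 -m creep '{"slide":[[0,0.007,0],[0,0.007,0]],"twist":[[0,0,0],[0,0,0]],"fingers":[-1,-1]}'
```

```text
clock: 7.2
position: [0.4769, 0.2662, 0.1164]
ee_rot: [0.0, 0.657, 0.754, -0.0]
contact_force: [0.6, -0.5, -1.3]
width: 0.0519
clock: 7.4
position: [0.4768, 0.2668, 0.1165]
ee_rot: [0.0, 0.656, 0.754, -0.0]
contact_force: [-0.2, -1.7, 0.8]
width: 0.0517
clock: 7.6
position: [0.4768, 0.2674, 0.1167]
ee_rot: [0.001, 0.656, 0.754, -0.001]
contact_force: [-0.4, -5.6, 2.8]
width: 0.052
```

V contact was felt at y≈0.267, as predicted. Lower it onto the rail.

```bash
python3 -m creep '{"slide":[[0,-0.004,-0.005],[0,-0.004,-0.007],[0,-0.004,-0.007]],"twist":[[0,0,0],[0,0,0],[0,0,0]],"fingers":[-1,-1,-1]}'
python3 -m creep '{"slide":[[0,0,-0.006],[0,0,-0.006]],"twist":[[0,0,0],[0,0,0]],"fingers":[-1,-1]}'
```

```text
clock: 7.9
position: [0.4767, 0.2671, 0.1157]
ee_rot: [0.0, 0.657, 0.754, -0.0]
contact_force: [-0.9, -5.1, 3.8]
width: 0.0518
clock: 8.1
position: [0.4768, 0.2671, 0.1157]
ee_rot: [0.001, 0.656, 0.754, -0.0]
contact_force: [-1.9, -5.9, 9.2]
width: 0.0519
```

```bash
python3 -m creep '{"slide":[[0,-0.003,0.003],[0,-0.003,0.003],[0,-0.003,0.003],[0,-0.003,0.003],[0,-0.003,0.003],[0,-0.003,0.003]],"twist":[[0,0,0],[0,0,0],[0,0,0],[0,0,0],[0,0,0],[0,0,0]],"fingers":[-0.1,0.3,0.7,1,1,1]}'
python3 -m creep '{"slide":[[0,0,0.1],[0,0,0.3],[0,0,0.6],[0,-0.2,0.7],[0,-0.2,0.7]],"twist":[[0,0,0],[0,0,0],[0,0,0],[0,0,0],[0,0,0]],"fingers":[1,1,1,0,-1]}'
python3 - <<'E'
from h import *
from rig import optics,telemetry
d=optics.get_image("scene")
cv2.imwrite(f"pics/scene6.png",cv2.resize(d["img"][105:225,205:325],None,fx=5,fy=5,interpolation=cv2.INTER_CUBIC))
E
```

```text
clock: 8.7
position: [0.4769, 0.2676, 0.1148]
ee_rot: [-0.0, 0.657, 0.754, 0.0]
contact_force: [0.5, 0.4, 0.2]
width: 0.0854
clock: 9.2
position: [0.4784, 0.2359, 0.223]
ee_rot: [0.002, 0.657, 0.754, 0.002]
contact_force: [-0.4, 0.8, 0.1]
width: 0.0591
```

View pics/scene6.png

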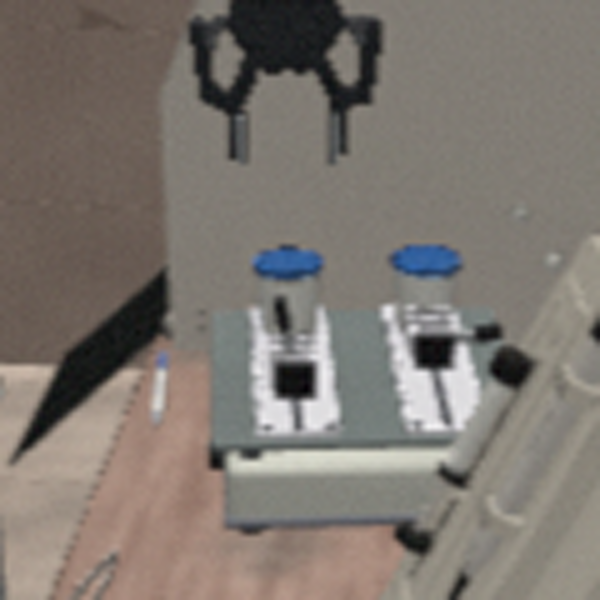

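The cup stands upright against the fixed jaw at (288,280). With the fingers shut, I move behind the push plate.

```bash
python3 -m creep '{"slide":[[0.05,-0.3,0],[0.1,-0.6,0],[0.14,-0.83,0],[0.14,-0.83,0],[0.14,-0.83,0]],"twist":[[0,0,0],[0,0,0],[0,0,0],[0,0,0],[0,0,0]],"fingers":[-1,-1,-1,-1,-1]}'
python3 -m creep '{"slide":[[0,0,-0.3],[0,0,-0.6],[0,0,-0.75],[0,0,-0.75],[0,0,-0.75]],"twist":[[0,0,0],[0,0,0],[0,0,0],[0,0,0],[0,0,0]],"fingers":[-1,-1,-1,-1,-1]}'
python3 - <<'E'
from h import *
from rig import optics,telemetry
for n in("scene","top"):
    d=optics.get_image(n)
    c=d["img"][125:225,205:325] if n=="scene" else d["img"][170:270,140:260]
    cv2.imwrite(f"pics/{n}7.png",cv2.resize(c,None,fx=5,fy=5,interpolation=cv2.INTER_CUBIC))
E
```

```text
clock: 9.75
position: [0.4975, 0.1129, 0.2188]
ee_rot: [-0.001, 0.657, 0.754, -0.0]
contact_force: [-0.7, -0.9, -0.1]
width: 0.0003
clock: 10.25
position: [0.4979, 0.1141, 0.1074]
ee_rot: [-0.0, 0.656, 0.755, 0.0]
contact_force: [0.1, 0.6, 0.6]
width: 0.0002
```

View pics/scene7.png

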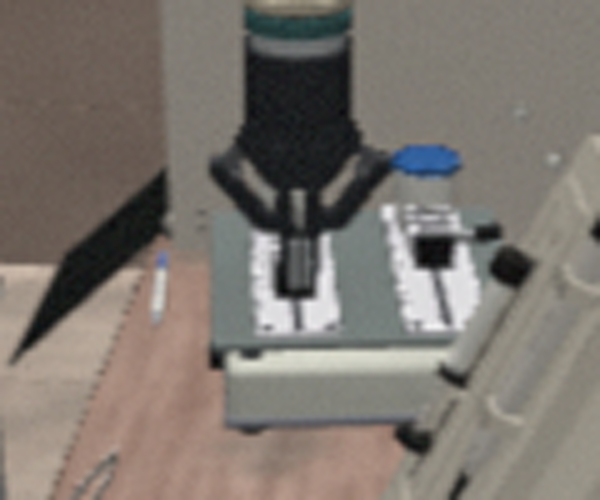

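View pics/top7.png

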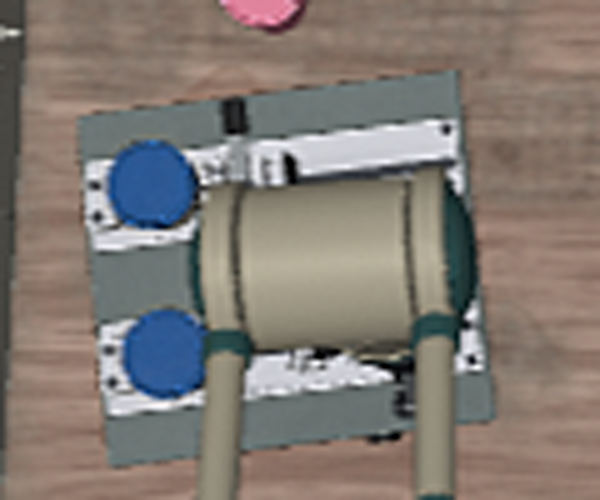

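The fingers at (298,262) are centred behind the push plate. I'll lower a little, then push.

```bash
python3 -m creep '{"slide":[[0,0,-0.05],[0,0,-0.083],[-0.006,0.04,-0.083],[-0.011,0.08,-0.083],[-0.015,0.11,-0.083],[-0.019,0.14,-0.083],[-0.023,0.17,-0.083],[-0.027,0.2,-0.083]],"twist":[[0,0,0],[0,0,0],[0,0,0],[0,0,0],[0,0,0],[0,0,0],[0,0,0],[0,0,0]],"fingers":[-1,-1,-1,-1,-1,-1,-1,-1]}'
python3 -m creep '{"slide":[[-0.004,0.03,0],[-0.008,0.06,0],[-0.012,0.09,0],[-0.016,0.12,0],[-0.016,0.12,0]],"twist":[[0,0,0],[0,0,0],[0,0,0],[0,0,0],[0,0,0]],"fingers":[-1,-1,-1,-1,-1]}'
```

```text
clock: 11.15
position: [0.4936, 0.1431, 0.095]
ee_rot: [0.0, 0.657, 0.754, -0.0]
contact_force: [0.1, -1.7, 0.6]
width: -0.0004
clock: 11.65
position: [0.4914, 0.1618, 0.095]
ee_rot: [-0.0, 0.657, 0.754, 0.001]
contact_force: [0.2, 0.2, -0.1]
width: -0.0001
```

```bash
python3 -m creep '{"slide":[[-0.002,0.015,0],[-0.004,0.03,0],[-0.004,0.03,0]],"twist":[[0,0,0],[0,0,0],[0,0,0]],"fingers":[-1,-1,-1]}'
python3 -m creep '{"slide":[[-0.001,0.01,0],[-0.002,0.016,0],[-0.002,0.016,0]],"twist":[[0,0,0],[0,0,0],[0,0,0]],"fingers":[-1,-1,-1]}'
python3 - <<'E'
from h import *
from rig import optics,telemetry
for n in("scene","top"):
    d=optics.get_image(n)
    c=d["img"][125:225,205:325] if n=="scene" else d["img"][170:270,140:260]
    cv2.imwrite(f"pics/{n}8.png",cv2.resize(c,None,fx=5,fy=5,interpolation=cv2.INTER_CUBIC))
E
```

```text
clock: 11.95
position: [0.491, 0.1657, 0.095]
ee_rot: [0.0, 0.657, 0.754, 0.0]
contact_force: [-0.0, -0.8, 0.8]
width: 0.0002
clock: 12.25
position: [0.4907, 0.1678, 0.0951]
ee_rot: [0.0, 0.657, 0.754, 0.0]
contact_force: [0.9, -1.7, -0.4]
width: 0.0001
```

View pics/scene8.png

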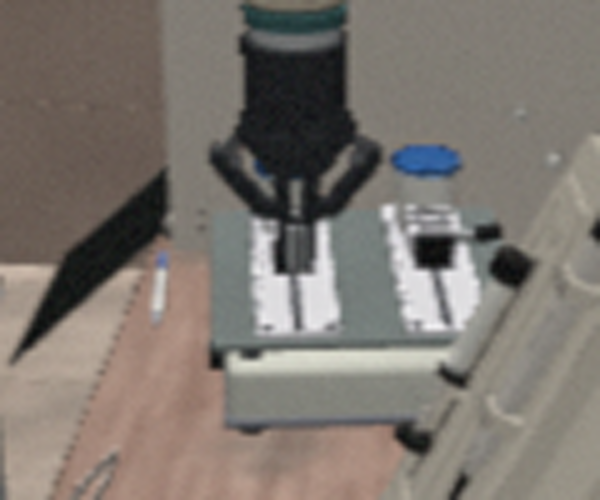

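The plate moves with the fingers and is nearly level with the rear plate, (295,270) against (433,266). Continue in small steps.

```bash
python3 -m creep '{"slide":[[-0.001,0.007,0],[-0.002,0.014,0],[-0.002,0.014,0]],"twist":[[0,0,0],[0,0,0],[0,0,0]],"fingers":[-1,-1,-1]}'
python3 -m creep '{"slide":[[-0.001,0.007,0],[-0.001,0.007,0],[-0.001,0.007,0]],"twist":[[0,0,0],[0,0,0],[0,0,0]],"fingers":[-1,-1,-1]}'
python3 -m creep '{"slide":[[-0.001,0.007,0],[-0.001,0.007,0],[-0.001,0.007,0]],"twist":[[0,0,0],[0,0,0],[0,0,0]],"fingers":[-1,-1,-1]}'
```

```text
clock: 12.65
position: [0.4904, 0.17, 0.0951]
ee_rot: [0.0, 0.657, 0.754, 0.0]
contact_force: [1.6, -2.1, 0.5]
width: -0.0
clock: 12.95
position: [0.4899, 0.171, 0.095]
ee_rot: [-0.0, 0.657, 0.754, 0.0]
contact_force: [0.6, -0.4, 0.2]
width: -0.0001
clock: 13.25
position: [0.4898, 0.172, 0.095]
ee_rot: [-0.0, 0.657, 0.754, -0.0]
contact_force: [0.3, -1.2, 0.7]
width: 0.0001
```

```bash
python3 -m creep '{"slide":[[-0.001,0.007,0],[-0.001,0.007,0],[-0.001,0.007,0]],"twist":[[0,0,0],[0,0,0],[0,0,0]],"fingers":[-1,-1,-1]}'
python3 -m creep '{"slide":[[-0.001,0.007,0],[-0.001,0.007,0],[-0.001,0.007,0]],"twist":[[0,0,0],[0,0,0],[0,0,0]],"fingers":[-1,-1,-1]}'
python3 -m creep '{"slide":[[-0.001,0.005,0],[-0.001,0.005,0],[-0.001,0.005,0]],"twist":[[0,0,0],[0,0,0],[0,0,0]],"fingers":[-1,-1,-1]}'
```

```text
clock: 13.55
position: [0.4896, 0.1731, 0.095]
ee_rot: [-0.0, 0.657, 0.754, -0.0]
contact_force: [0.4, -0.5, 1.0]
width: -0.0001
clock: 13.85
position: [0.4895, 0.1739, 0.095]
ee_rot: [0.0, 0.657, 0.754, -0.0]
contact_force: [1.2, -2.8, 0.6]
width: 0.0001
clock: 14.15
position: [0.4895, 0.1742, 0.095]
ee_rot: [0.0, 0.656, 0.754, -0.0]
contact_force: [1.0, -5.0, 0.9]
width: -0.0001
```

```bash
python3 -m creep '{"slide":[[-0.001,0.006,0],[-0.001,0.006,0],[-0.001,0.006,0]],"twist":[[0,0,0],[0,0,0],[0,0,0]],"fingers":[-1,-1,-1]}'
python3 -m creep '{"slide":[[0,0.005,0],[0,0.005,0],[0,0.005,0]],"twist":[[0,0,0],[0,0,0],[0,0,0]],"fingers":[-1,-1,-1]}'
```

```text
clock: 14.45
position: [0.4895, 0.1743, 0.095]
ee_rot: [0.001, 0.656, 0.754, -0.001]
contact_force: [1.1, -7.3, 1.2]
width: -0.0002
clock: 14.75
position: [0.4894, 0.1744, 0.095]
ee_rot: [0.001, 0.656, 0.755, -0.001]
contact_force: [1.4, -9.0, 1.9]
width: 0.0004
```

It stalled at 9 N with the position at the expected 50 mm gap, so the cup is snug. I back off, rise and look.

```bash
python3 -m creep '{"slide":[[0.003,-0.02,0],[0.009,-0.066,0],[0.009,-0.066,0.2],[0.009,-0.066,0.5],[0.009,-0.066,0.8],[0.009,-0.066,0.8]],"twist":[[0,0,0],[0,0,0],[0,0,0],[0,0,0],[0,0,0],[0,0,0]],"fingers":[-1,-1,-1,-1,-1,-1]}'
python3 - <<'E'
from h import *
from rig import optics,telemetry
s=telemetry.get_state()
V=np.array([.4737,.2913]);a=np.radians(7.8);xf=np.array([np.cos(a),np.sin(a)]);yf=np.array([-np.sin(a),np.cos(a)]);Z=.0857
q=s['position'][:2]-V;print(q@xf,q@yf,s['position'])
d=optics.get_image("scene")
cv2.imwrite("pics/scene9.png",cv2.resize(d["img"][125:225,205:325],None,fx=5,fy=5,interpolation=cv2.INTER_CUBIC))
C=cloud(d);L=np.dstack([(C[...,:2]-V)@xf,(C[...,:2]-V)@yf,C[...,2]-Z])*1e3
m=(abs(L[...,0])<30)&(L[...,1]>-130)&(L[...,1]<-55)&(L[...,2]>12)&(L[...,2]<75)
print(np.round(L[m][np.argsort(L[m][:,2])][::2]).astype(int).tolist())
E
```

```text
clock: 15.35
position: [0.4945, 0.1679, 0.2213]
ee_rot: [0.003, 0.657, 0.754, 0.006]
contact_force: [0.9, -0.7, 0.1]
width: -0.0002
0.0038528167257190003 -0.1250721813834668 [0.49449141 0.16790789 0.22129451]
[[-6, -109, 13], [-10, -103, 14], [-16, -85, 14], [5, -106, 15], [-6, -108, 16], [-6, -99, 16], [8, -109, 16], [9, -105, 18], [12, -106, 19], [-2, -106, 19], [7, -60, 19], [-16, -81, 21], [-6, -102, 21], [-8, -64, 22], [-16, -64, 22], [10, -67, 22], [14, -69, 23], [-12, -77, 23], [-5, -69, 24], [-6, -99, 24], [-8, -61, 24], [13, -83, 25], [5, -111, 25], [3, -63, 25], [14, -66, 26], [-2, -85, 26], [-10, -104, 26], [9, -106, 27], [12, -107, 27], [5, -108, 27], [-16, -89, 28], [7, -61, 28], [10, -64, 29], [12, -104, 30], [-6, -104, 30], [-13, -106, 31], [-10, -107, 31], [-1, -71, 32], [-5, -77, 38], [-8, -72, 40], [-8, -77, 47], [-12, -73, 49], [-5, -80, 52], [-12, -77, 55], [-5, -83, 56], [0, -56, 58], [-4, -69, 59], [-8, -81, 60], [-12, -76, 62], [-12, -68, 67], [-8, -70, 67]]
```

View pics/scene9.png

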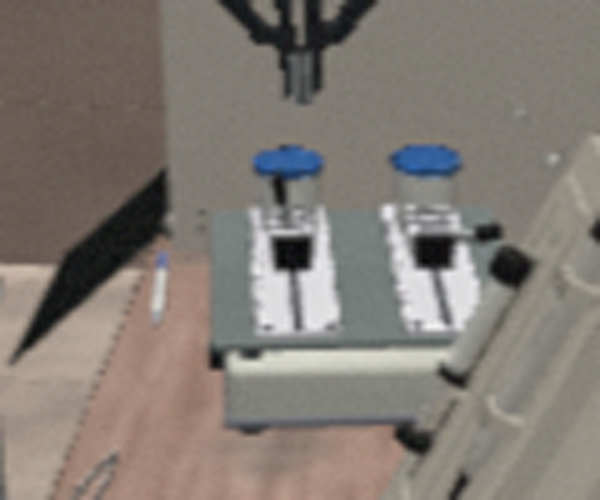

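The plate at (292,250) is now level with the rear one, and the cup sits upright between the jaws. The lever tip is at lane x≈-10, y≈-75. I go to the +x side of the lever.

```bash
cat > loc.py <<'E'
from h import *
from rig import telemetry
s=telemetry.get_state()
V=np.array([.4737,.2913]);a=np.radians(7.8);xf=np.array([np.cos(a),np.sin(a)]);yf=np.array([-np.sin(a),np.cos(a)]);Z=.0857
q=s['position'][:2]-V;print('lane x,y,z mm',np.round([q@xf*1e3,q@yf*1e3,(s['position'][2]-Z)*1e3],1),'F',np.round([s['contact_force'][:2]@xf,s['contact_force'][:2]@yf,s['contact_force'][2]],1))
E
python3 -m creep '{"slide":[[0.08,0.19,0],[0.163,0.385,0],[0.163,0.385,0],[0.163,0.385,0]],"twist":[[0,0,0],[0,0,0],[0,0,0],[0,0,0]],"fingers":[-1,-1,-1,-1]}'
python3 loc.py
```

```text
clock: 15.8
position: [0.514, 0.2245, 0.2132]
ee_rot: [-0.001, 0.656, 0.755, -0.001]
contact_force: [-0.2, 0.0, -0.4]
width: -0.0003
lane x,y,z mm [ 30.9 -71.7 127.5] F [-0.2  0.1 -0.4]
```

```bash
python3 -m creep '{"slide":[[0.003,-0.021,-0.15],[0.003,-0.021,-0.4],[0.003,-0.021,-0.597],[0.003,-0.021,-0.597],[0.003,-0.021,-0.597]],"twist":[[0,0,0],[0,0,0],[0,0,0],[0,0,0],[0,0,0]],"fingers":[-1,-1,-1,-1,-1]}'
python3 loc.py
python3 - <<'E'
from h import *
from rig import optics
d=optics.get_image("scene")
cv2.imwrite("pics/scene10.png",cv2.resize(d["img"][125:225,205:325],None,fx=5,fy=5,interpolation=cv2.INTER_CUBIC))
E
```

```text
clock: 16.3
position: [0.515, 0.2204, 0.1252]
ee_rot: [-0.0, 0.657, 0.754, -0.001]
contact_force: [0.3, 0.7, 0.6]
width: -0.0002
lane x,y,z mm [ 31.3 -75.8  39.5] F [0.4 0.7 0.6]
```

View pics/scene10.png

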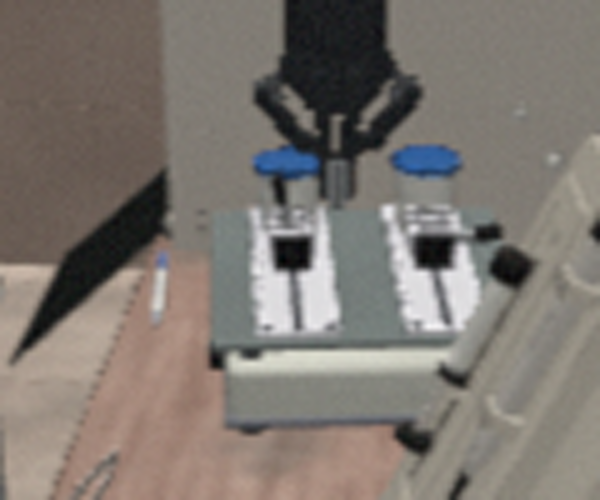

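```bash
python3 -m creep '{"slide":[[-0.033,-0.0045,0],[-0.066,-0.009,0],[-0.1,-0.014,0],[-0.133,-0.018,0],[-0.165,-0.023,0],[-0.2,-0.027,0],[-0.2,-0.027,0]],"twist":[[0,0,0],[0,0,0],[0,0,0],[0,0,0],[0,0,0],[0,0,0],[0,0,0]],"fingers":[-1,-1,-1,-1,-1,-1,-1]}'
python3 loc.py
python3 -m creep '{"slide":[[-0.033,-0.0045,0],[-0.066,-0.009,0],[-0.1,-0.014,0],[-0.1,-0.014,0]],"twist":[[0,0,0],[0,0,0],[0,0,0],[0,0,0]],"fingers":[-1,-1,-1,-1]}'
python3 loc.py
python3 - <<'E'
from h import *
from rig import optics
d=optics.get_image("scene")
cv2.imwrite("pics/scene11.png",cv2.resize(d["img"][125:225,205:325],None,fx=5,fy=5,interpolation=cv2.INTER_CUBIC))
E
```

```text
clock: 17.05
position: [0.4845, 0.217, 0.1255]
ee_rot: [-0.0, 0.657, 0.754, -0.0]
contact_force: [-0.9, 0.6, 0.9]
width: -0.0001
lane x,y,z mm [  0.6 -75.1  39.8] F [-0.8  0.7  0.9]
clock: 17.45
position: [0.4711, 0.2152, 0.1259]
ee_rot: [0.001, 0.657, 0.754, 0.001]
contact_force: [3.0, 0.5, -0.4]
width: 0.0001
lane x,y,z mm [-12.9 -75.1  40.2] F [ 3.1  0.1 -0.4]
```

View pics/scene11.png

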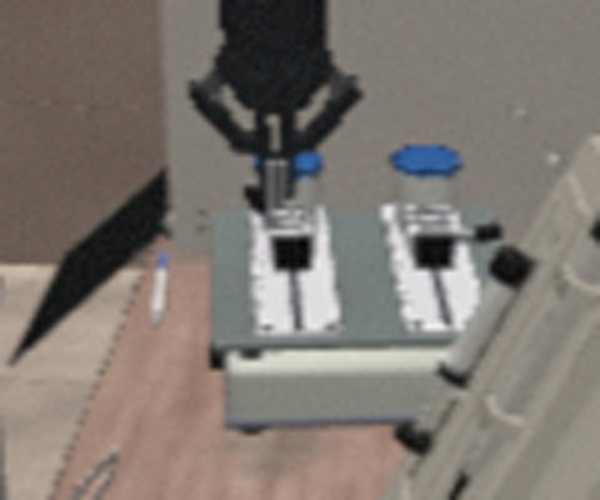

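The lever at (252,195) is leaning over. A bit more push, then I go above it.

```bash
python3 -m creep '{"slide":[[-0.033,-0.0045,0],[-0.06,-0.008,0],[-0.06,-0.008,0]],"twist":[[0,0,0],[0,0,0],[0,0,0]],"fingers":[-1,-1,-1]}'
python3 loc.py
python3 -m creep '{"slide":[[0.02,0.003,0],[0.02,0.003,0.13],[0.02,0.003,0.2],[-0.1,-0.014,0.2],[-0.17,-0.023,0.2],[-0.17,-0.023,0.2]],"twist":[[0,0,0],[0,0,0],[0,0,0],[0,0,0],[0,0,0],[0,0,0]],"fingers":[-1,-1,-1,-1,-1,-1]}'
python3 loc.py
python3 - <<'E'
from h import *
from rig import optics
d=optics.get_image("scene")
cv2.imwrite("pics/scene12.png",cv2.resize(d["img"][125:225,205:325],None,fx=5,fy=5,interpolation=cv2.INTER_CUBIC))
E
```

```text
clock: 17.8
position: [0.4608, 0.2137, 0.1256]
ee_rot: [-0.0, 0.657, 0.754, -0.0]
contact_force: [0.8, -0.2, 0.6]
width: -0.0001
lane x,y,z mm [-23.3 -75.1  39.9] F [ 0.7 -0.3  0.6]
clock: 18.4
position: [0.4336, 0.2099, 0.155]
ee_rot: [-0.001, 0.656, 0.754, -0.001]
contact_force: [0.1, -0.4, -0.7]
width: 0.0
lane x,y,z mm [-50.8 -75.2  69.3] F [ 0.  -0.4 -0.7]
```

View pics/scene12.png

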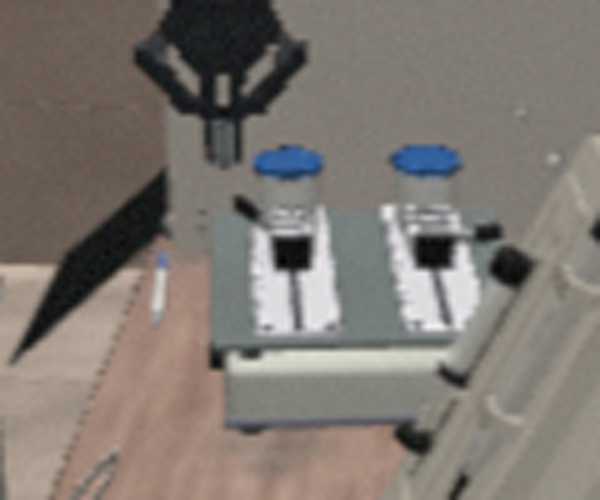

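The lever is at about 50° (tip (240,203)) and the finger is above and outside it. I shift in 6 mm and press down.

```bash
python3 -m creep '{"slide":[[0.04,0.005,-0.05],[0.04,0.005,-0.1],[0.04,0.005,-0.13],[0.038,0.005,-0.16],[0.035,0.005,-0.19],[0.032,0.004,-0.22],[0.03,0.004,-0.24],[0.03,0.004,-0.24]],"twist":[[0,0,0],[0,0,0],[0,0,0],[0,0,0],[0,0,0],[0,0,0],[0,0,0],[0,0,0]],"fingers":[-1,-1,-1,-1,-1,-1,-1,-1]}'
python3 loc.py
python3 - <<'E'
from h import *
from rig import optics
d=optics.get_image("scene")
cv2.imwrite("pics/scene13.png",cv2.resize(d["img"][125:225,205:325],None,fx=5,fy=5,interpolation=cv2.INTER_CUBIC))
E
```

```text
clock: 19.25
position: [0.437, 0.2102, 0.118]
ee_rot: [-0.002, 0.657, 0.754, -0.003]
contact_force: [0.4, -0.1, -0.7]
width: -0.0003
lane x,y,z mm [-47.3 -75.4  32.3] F [ 0.4 -0.1 -0.7]
```

View pics/scene13.png

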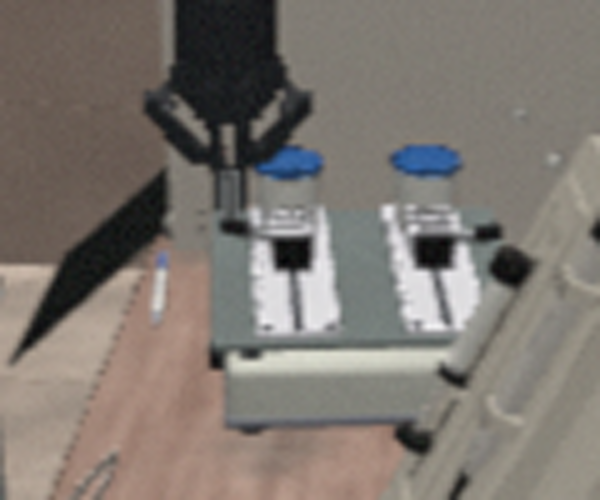

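```bash
python3 -m creep '{"slide":[[0,0,-0.02],[0,0,-0.04],[0,0,-0.055],[0,0,-0.065],[0,0,-0.065]],"twist":[[0,0,0],[0,0,0],[0,0,0],[0,0,0],[0,0,0]],"fingers":[-1,-1,-1,-1,-1]}'
python3 loc.py
python3 -m creep '{"slide":[[0,0,-0.01],[0,0,-0.015],[0,0,-0.015]],"twist":[[0,0,0],[0,0,0],[0,0,0]],"fingers":[-1,-1,-1]}'
python3 loc.py
```

```text
clock: 19.8
position: [0.4403, 0.211, 0.1096]
ee_rot: [-0.0, 0.657, 0.754, -0.0]
contact_force: [-1.4, -0.2, 2.0]
width: 0.0002
lane x,y,z mm [-44.  -75.1  23.9] F [-1.4  0.   2. ]
clock: 20.1
position: [0.4408, 0.2109, 0.1073]
ee_rot: [0.0, 0.657, 0.754, 0.0]
contact_force: [0.3, -0.3, -0.0]
width: -0.0001
lane x,y,z mm [-43.5 -75.2  21.6] F [ 0.2 -0.4 -0. ]
```

```bash
python3 -m creep '{"slide":[[-0.02,-0.003,-0.007],[-0.02,-0.003,-0.01],[-0.02,-0.003,-0.01]],"twist":[[0,0,0],[0,0,0],[0,0,0]],"fingers":[-1,-1,-1]}'
python3 loc.py
python3 -m creep '{"slide":[[0,0,-0.007],[0,0,-0.01],[0,0,-0.01]],"twist":[[0,0,0],[0,0,0],[0,0,0]],"fingers":[-1,-1,-1]}'
python3 loc.py
```

```text
clock: 20.4
position: [0.4382, 0.2106, 0.1061]
ee_rot: [0.0, 0.657, 0.754, 0.001]
contact_force: [1.4, -0.6, 1.3]
width: 0.0001
lane x,y,z mm [-46.1 -75.2  20.4] F [ 1.3 -0.7  1.3]
clock: 20.7
position: [0.4382, 0.2106, 0.1057]
ee_rot: [0.001, 0.657, 0.754, 0.001]
contact_force: [-1.4, -1.2, 8.8]
width: 0.0001
lane x,y,z mm [-46.1 -75.1  20. ] F [-1.5 -1.   8.8]
```

```bash
python3 -m creep '{"slide":[[0,0,-0.007],[0,0,-0.01],[0,0,-0.01]],"twist":[[0,0,0],[0,0,0],[0,0,0]],"fingers":[-1,-1,-1]}'
python3 loc.py
python3 -m creep '{"slide":[[0,0,0.05],[0,0,0.3],[0,0,0.6],[0,0,1],[-0.1,-0.3,1],[-0.3,-0.6,1],[-0.5,-0.9,1],[-0.5,-0.9,1]],"twist":[[0,0,0],[0,0,0],[0,0,0],[0,0,0],[0,0,0],[0,0,0],[0,0,0],[0,0,0]],"fingers":[-1,-1,-1,-1,-1,-1,-1,-1]}'
python3 -m creep '{"slide":[[0,-0.3,0],[0,-0.6,0],[0,-0.9,0],[0,-0.9,0],[0,-0.9,0]],"twist":[[0,0,0],[0,0,0],[0,0,0],[0,0,0],[0,0,0]],"fingers":[-1,-1,-1,-1,-1]}'
python3 - <<'E'
from h import *
from rig import optics
V=np.array([.4737,.2913]);a=np.radians(7.8);xf=np.array([np.cos(a),np.sin(a)]);yf=np.array([-np.sin(a),np.cos(a)]);Z=.0857
for n in("scene","top"):
    d=optics.get_image(n);np.savez(f"/tmp/{n}9.npz",**d)
    c=d["img"][125:225,205:325] if n=="scene" else d["img"][170:270,140:260]
    cv2.imwrite(f"pics/{n}14.png",cv2.resize(c,None,fx=5,fy=5,interpolation=cv2.INTER_CUBIC))
    C=cloud(d);L=np.dstack([(C[...,:2]-V)@xf,(C[...,:2]-V)@yf,C[...,2]-Z])*1e3
    m=(L[...,0]<-20)&(L[...,0]>-65)&(L[...,1]>-90)&(L[...,1]<-55)&(L[...,2]>8)&(L[...,2]<75)
    print(n,'lever',np.round(L[m]).astype(int).tolist())
    m=(abs(L[...,0])<35)&(abs(L[...,1]+25)<35)&(L[...,2]>50)&(L[...,2]<70)
    b=cv2.inRange(cv2.cvtColor(d["img"],cv2.COLOR_BGR2HSV),(100,120,60),(120,255,255))>0
    print('lid',np.round(L[m&b].mean(0),1))
E
```

```text
clock: 21.0
position: [0.4382, 0.2106, 0.1053]
ee_rot: [0.001, 0.657, 0.754, 0.001]
contact_force: [-2.7, -0.7, 17.6]
width: 0.0001
lane x,y,z mm [-46.1 -75.1  19.6] F [-2.8 -0.3 17.6]
clock: 21.8
position: [0.3584, 0.0727, 0.2523]
ee_rot: [-0.001, 0.658, 0.753, -0.002]
contact_force: [0.3, 0.3, 0.3]
width: -0.0005
clock: 22.3
position: [0.3624, -0.0599, 0.2525]
ee_rot: [-0.001, 0.658, 0.753, 0.0]
contact_force: [-0.1, 0.4, 0.3]
width: 0.0001
scene lever [[-53, -74, 23], [-49, -74, 22], [-46, -73, 22], [-42, -74, 22], [-38, -76, 23], [-35, -74, 22], [-31, -64, 18], [-53, -84, 23], [-49, -75, 19], [-46, -81, 21], [-42, -82, 21], [-38, -78, 20], [-35, -80, 20], [-31, -77, 19], [-27, -75, 18], [-24, -76, 19], [-53, -81, 17], [-50, -74, 15], [-46, -77, 16], [-42, -80, 17], [-38, -76, 15], [-35, -77, 15], [-31, -77, 15], [-27, -77, 15], [-24, -77, 15]]
lid [ -3.  -29.2  58.9]
top lever [[-20, -68, 19], [-21, -70, 15], [-21, -73, 15], [-21, -76, 14], [-24, -68, 20], [-24, -70, 16], [-24, -73, 16], [-24, -75, 9], [-26, -65, 11], [-27, -70, 20], [-27, -73, 17], [-27, -75, 12], [-28, -56, 11], [-30, -66, 17], [-30, -69, 13], [-31, -73, 20], [-31, -76, 20], [-33, -66, 18], [-33, -70, 23], [-33, -72, 16], [-34, -76, 21], [-35, -62, 11], [-36, -67, 21], [-36, -69, 19], [-37, -72, 17], [-37, -75, 17], [-37, -78, 18], [-38, -62, 16], [-39, -66, 21], [-40, -69, 21], [-40, -72, 19], [-40, -76, 25], [-40, -77, 13], [-42, -65, 19], [-43, -69, 21], [-43, -72, 18], [-43, -75, 19], [-43, -77, 14], [-45, -65, 18], [-45, -68, 18], [-46, -72, 20], [-47, -76, 27], [-47, -77, 17], [-48, -65, 19], [-49, -69, 25], [-50, -73, 33], [-49, -75, 21], [-50, -77, 21], [-51, -64, 15], [-52, -69, 24], [-52, -70, 14], [-52, -74, 20], [-53, -77, 21], [-54, -64, 15], [-55, -67, 17], [-55, -70, 17], [-56, -74, 21]]
lid [ -0.5 -24.2  57.6]
```

View pics/scene14.png

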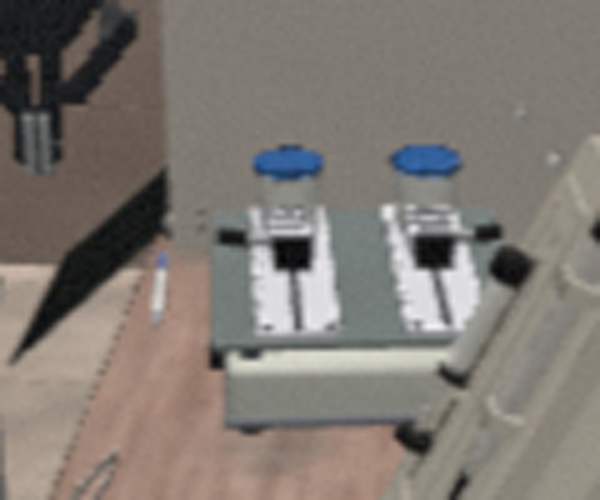

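View pics/top14.png

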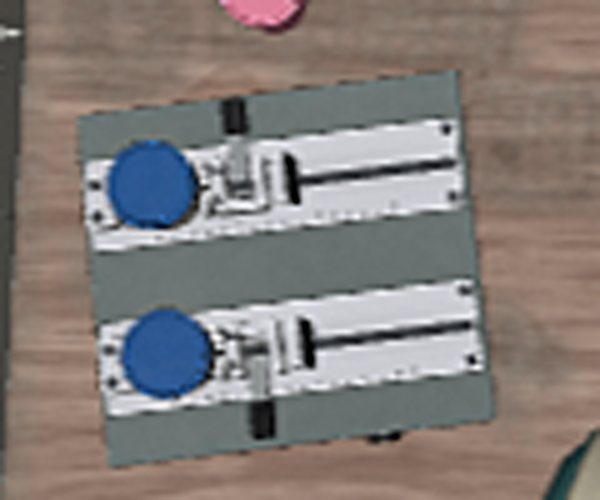

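Both lanes now mirror each other. The front lever at (262,420) is folded flat and the cup is seated. As a last check I'll compare the cup-to-plate distance in both lanes.

Run:
```python
from h import *
V=np.array([.4737,.2913]);a=np.radians(7.8);xf=np.array([np.cos(a),np.sin(a)]);yf=np.array([-np.sin(a),np.cos(a)]);Z=.0857
def L(p):q=p[:2]-V;return np.round(1e3*np.array([q@xf,q@yf]),1)
t=load("/tmp/top9.npz");s=load("/tmp/scene9.npz")
for d,zl,nm in((t,Z+.058,'t'),(s,Z+.056,'s')):
  b=cv2.inRange(cv2.cvtColor(d["img"],cv2.COLOR_BGR2HSV),(100,120,60),(120,255,255))
  n,l,st,ce=cv2.connectedComponentsWithStats(b)
  for i in range(1,n):
    if st[i,4]>50:
      q=L(plane(d,*ce[i],zl))
      if abs(q[1]+25)<25 and q[0]<150 and q[0]>-30: print(nm,'lid',q,st[i])
  g=d["img"].max(2)
  k=(g<60).astype(np.uint8);n,l,st,ce=cv2.connectedComponentsWithStats(k)
  for i in range(1,n):
    if 8<st[i,4]<120:
      v=l==i;w=(90-g.astype(float))*cv2.dilate(v.astype(np.uint8),np.ones((3,3)));w[w<0]=0
      yy,xx=np.mgrid[:420,:560];c=((w*xx).sum()/w.sum(),(w*yy).sum()/w.sum())
      q=L(plane(d,*c,Z+(.028 if nm=='t' else .014)))
      if -140<q[1]<-60 and -30<q[0]<140: print(nm,'dark',q,st[i])
o=load("/tmp/top0.npz")
df=cv2.absdiff(o["img"],t["img"]).max(2)>60
n,l,st,ce=cv2.connectedComponentsWithStats(df.astype(np.uint8))
print([(st[i].tolist()) for i in range(1,n) if st[i,4]>20])
```

```text
t lid [103.9 -25.1] [162 198  17  18 241]
t lid [ -0.5 -24.5] [164 232  18  18 246]
t dark [ 100.1 -134. ] [197 201  34  10  49]
t dark [  -1.7 -106. ] [200 234   4   9  18]
s lid [ -2.8 -21.5] [256 155  13   6  63]
s lid [102.5 -19.6] [284 154  12   6  63]
s dark [ -2.2 -97.4] [260 173   7   6  40]
s dark [102.3 -97.1] [288 172   8   7  42]
[[211, 231, 8, 11, 37], [164, 232, 30, 18, 305], [195, 233, 17, 12, 74], [184, 236, 14, 9, 25], [270, 249, 17, 18, 216], [190, 250, 5, 8, 35], [246, 254, 21, 32, 126], [299, 274, 13, 35, 115], [258, 285, 285, 135, 5057], [242, 286, 16, 15, 91], [219, 317, 41, 17, 210], [306, 331, 37, 23, 344], [151, 337, 126, 83, 4305], [341, 355, 10, 36, 43], [255, 372, 12, 6, 24], [259, 387, 11, 17, 112], [511, 400, 23, 4, 34], [432, 417, 17, 3, 29]]
```

```bash
python3 -c "
from rig import order;print(order.sign_off())"
```

```text
the job is handed in; nothing more can be done
None
```

The sample cup is clamped in the shaker's front lane and locked, and I handed the job in at about 22 s on the robot's clock.

- **Cup:** I stood it upright on the rail and slid it against the fixed V jaw until I felt contact.
- **Stop:** I pushed the stop up until it stalled at 9 N with the cup held.
- **Lever:** I folded the cam lever down to its end stop, pressing with about 18 N, and then withdrew the arm.

**Last checks:**
- **Seating:** in the top view the lid centre is 24.5 mm from the V bottom (25 mm expected) and the lid top is about 58 mm above the rail.
- **Stop position:** in the scene view the front push plate lies within about 0.3 mm of the rear lane's along the rail.
- **Lever:** it lies flat, the mirror image of the locked rear one.
- **Left alone:** the rear cup, its lever, the dropper bottle and the carton show no change between the first and last top pictures.

**Disagreements and gaps:** the two cameras differ by about 3 mm on the lid position. The scene camera shows a similar shift for the untouched rear cup, so I put this down mostly to camera bias. In the top view one automatic reading of the rear plate merged with the rail slot and was discarded. I did not pull on the stop to test the lock.

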